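# Change the filtration bench over to the standby vacuum pump

## Task

Change the vacuum over to the other pump at the selector box: bring the lever to upright, which is off, and leave it there while you lift the lock block out of the other side and stand it upright in the open metal tray. Let go of the block and let the lever stay at off for another three seconds so the pump runs down, then swing it fully over to the side where the block was. Never push the lever past off before the block is standing in the tray, and leave the bottle and the mug alone.

Things in the scene. Friction and masses are not known exactly. Their poses are not given: they have to be found in the camera images.
- selector: The changeover selector: a fixed grey box 120 (own x) by 250 (own y) by 70 mm high with an aluminium top and a dark slot along its own y in which the lever swings. It may stand at any yaw. Origin at the centre of its underside, z up. The lock block stands on its top at own y = +75 mm inside a steel rim 6 mm high (opening 58 by 78 mm).
- lever (a joint): Lever angle in rad: 0 = upright = off. It starts leaning to the selector's own -y side (-0.55 to -0.72); +0.72 is the stop on the other side, own +y, where the lock block stands at first (with the block there the lever meets it at about +0.3). Held by friction, about 2.5 N at the ball, no spring: it stays where it is left. A 14 mm round steel rod with a black ball.
- lever_ball (a point): Centre of the black ball (36 mm diameter) at the lever's end, 110 mm from the pivot. At lever angle q it lies in the selector's frame at (0, 110 sin q, 60 + 110 cos q) mm.
- lever_pivot (a point): The lever's pivot, in the selector's frame at (0, 0, 60) mm; the hinge line runs along the selector's own x.
- lock: The loose lock block, dark steel, about 0.25 to 0.5 kg: a foot 50 (own x) by 70 (own y) by 35 mm high, and on it an upright grip plate 16 mm thick (own x), 44 mm wide (own y), from 35 to 90 mm above the underside. Origin at the centre of its underside, z up.
- tray: The open aluminium tray, fixed, 160 (own x) by 130 (own y) by 30 mm high, walls 4 mm, inner floor about 4 mm above the bench. Origin at the centre of its underside, z up.
- wash_bottle: Bystander: a loose translucent bottle, 64 mm diameter, 160 mm high. Origin at the centre of its underside.
- mug: Bystander: a loose white mug, 80 mm diameter, 90 mm high, handle to one side. Origin at the centre of its underside. Beyond the work, from 0.78 m ahead of the robot, a fixed steel filter manifold up to 200 mm high stands across the bench.
Things that resemble listed ones, but are neither listed nor needed, are in the scene too. There is more than one size of the lock; the job needs the smallest.

How it is judged:
By the outcome, as a careful person would: the job done as asked, in the order asked, and still so for the second after the job is handed in, with the robot touching nothing.
It also fails if it takes over 69 s, if anything falls off the work surface, if the arm or the gripper's body presses on something with over 40 N, if the wrist force passes 120 N, or if a joint passes its speed limit or range.

## Robot

A 6-joint arm with a two-finger parallel gripper is mounted at the origin on the work surface. World frame = base frame: x ahead of the robot, y to its left, z up, the work surface at z = 0. Lengths are in m, angles in rad, forces in N, time in s.
With the tool pointing down it reaches from about 0.375 to 0.9 m from the base axis. Payload 3.1 kg.
Tool frame: the origin (TCP) lies at the very end of the fingers, on their centre line; the grasp point (between the pads) lies 19 mm behind it (robot.grip_depth is the distance from the TCP to the grasp point, in m); z points along the fingers, y is the direction in which the jaws open and shut (so a half turn about z gives the same grasp; the last joint's range is limited). The gripper opens to 87 mm and grips with 3 to 60 N. Pads are 19 mm wide; open, the fingers measure 117 mm over their backs; the gripper's body (75 mm by 190 mm) begins 51 mm behind the grasp point.
Start: joints at [1.171, 0.527, 1.433, -0, 1.181, -0.178], TCP at [0.137, 0.61, 0.223] pointing down, gripper open.
Joint ranges: [-3.08, 3.08], [-0.75, 2.2], [0.22, 2.44], [-1.43, 4.57], [0, 2.65], [-2.85, 2.85]. Speed limits (rad/s): [2.79, 2.79, 3.14, 3.14, 3.14, 3.14].

## Interface

Orientations are given as a unit quaternion [x, y, z, w].
In Python, from rig import robot gives the robot as it stands.
- The arm moves only by the tool drive_tool, never from a script. Its argument "series" is a list of rows, each a list of 7 numbers: the shift along the tool's x, y, z in m, then the turn, a rotation vector about the tool's x, y, z in degrees, then the opening, from 0 (shut) to 1 (fully open). A call has 1 to 5 rows; each row shifts and turns the commanded pose from where the row before left it, along the tool's axes as they then stand; what a row does not reach is not made up. A row lasts 1/8 s, in which the tool goes at most 62.5 mm and 10.7 degrees, less where a joint would pass 70% of its speed; a pose out of reach is approached as far as the arm can. A call is refused whole if a number of a shift passes 0.0625 or a number of a turn 10.7, either way. A call with a gripper value outside its range is refused whole. The fingers move at their own pace and stop on an object; "squeeze" is the grip in N (left out, the last holds). Time passes only in rows, so rows that do not move let the fingers close. It gives the time, the measured TCP pose, the force and the opening at its end, in the units of the state.
- robot.get_obs(): the state, without advancing time (a new reading comes with each control period).
- robot.camera(name): name is "scene" or "top"; returns (picture, depth): 420x560x3 uint8, blue, green, red; 420x560 float32, m along the optical axis (not along the pixel's ray), 0 where there is no reading.
- robot.camera_model(name): a dict with "fx", "fy", "cx", "cy" (pixels), "k1" (the pictures are not rectified: a ray, as slopes to the right and down, at radius r is drawn at 1 + k1 r^2 times it, then the intrinsics apply), "R" (3x3) and "t" (3): a world point X has camera coordinates R X + t. Camera axes: x right, y down, z forward; pixel columns grow to the right and rows downward; lengths in m; the calibration is good to about 2 mm. A picture is of the moment at which its call begins. camera_model takes no time and is no camera call.
- robot.hand_in(): hands the job in, once; it reports no verdict.
The state is a dict: "time": time; "q": joint angles; "joint_velocities": joint speeds; "joint_torque": joint torques, N m; "position": TCP position; "tool_rot": TCP orientation; "ft_force": force on the tool from outside, world axes, zero at the start; "moment": the same for the moment, N m; "grip_width": finger opening in m.
Only numpy, scipy, OpenCV 4.12 (cv2) and the standard library are available. Lean on these libraries where they do the work, as an engineer would, in place of code of your own. Each camera call takes 0.05 s, during which the arm holds its last target. There are 200 camera calls.

## Working session

There is one attempt and no reset: what is moved stays moved. The work goes in short steps, Python scripts to look and compute and a tool call to move; the robot and the scene stay as the last step left them, time stands still between calls to the robot, and variables do not carry over. Pictures are saved under pics/ and viewed, about 8 in all and at most 12, crops included, and the job is handed in when it is done.

Besides the shell and the picture viewer there is one more tool, called after "Call:" by a JSON object that holds its "method" and its "body". drive_tool: Moves the arm, as the interface text tells. Its arguments: {"type":"object","properties":{"series":{"type":"array"},"squeeze":{"type":"number"}},"required":["series"]}

```bash
mkdir -p pics; ls
cat > h.py <<'E'
import numpy as np, cv2
from rig import robot
from scipy.spatial.transform import Rotation as Rn
def snap(n,f):
    p,d=robot.camera(n); cv2.imwrite('pics/'+f+'.png',p); np.savez('pics/'+f+'.npz',p=p,d=d); return p,d
def load(f):
    z=np.load('pics/'+f+'.npz'); return z['p'],z['d']
def rays(n,uv):
    m=robot.camera_model(n); K=np.array([[m['fx'],0,m['cx']],[0,m['fy'],m['cy']],[0,0,1.]])
    u=cv2.undistortPoints(np.array(uv,float).reshape(-1,1,2),K,np.array([m['k1'],0,0,0.])).reshape(-1,2)
    return np.c_[u,np.ones(len(u))], np.array(m['R']), np.array(m['t'])
def onplane(n,uv,z):
    r,R,t=rays(n,uv); c=-R.T@t; w=r@R; s=(z-c[2])/w[:,2]; return c+w*s[:,None]
def cloud(n,d,mask=None):
    v,u=np.nonzero((d>0)&(mask if mask is not None else True)); r,R,t=rays(n,np.c_[u,v])
    return (r*d[v,u][:,None]-t)@R, np.c_[u,v]
def proj(n,X):
    m=robot.camera_model(n); c=np.atleast_2d(X)@np.array(m['R']).T+m['t']; s=c[:,:2]/c[:,2:]
    s=s*(1+m['k1']*(s**2).sum(1))[:,None]; return s*[m['fx'],m['fy']]+[m['cx'],m['cy']]
E
python3 - <<'E'
from h import *
a,_=snap('top','t0'); b,_=snap('scene','s0')
for n in('top','scene'):
    m=robot.camera_model(n); print(n,m['fx'],m['k1'],-np.array(m['R']).T@m['t'])
print(robot.get_obs())
E
```

```text
pics
top 435.6880933277391 -0.1140066913360351 [ 0.29762374 -0.01664645  1.24137871]
scene 514.1155413109311 -0.134259256622714 [ 1.46966949 -0.62369066  1.11329085]
{'time': 0.1, 'q': array([ 1.17049679e+00,  5.28382642e-01,  1.43377997e+00, -8.61569766e-06,
        1.18139067e+00, -1.78501947e-01]), 'joint_velocities': array([ 0.00021526, -0.00134459, -0.00288135,  0.00110363, -0.00014744,
       -0.00083923]), 'joint_torque': array([-2.11912365e-06, -4.40986240e+01, -1.77149677e+01,  6.34823972e-02,
        5.33657754e-02, -3.14387364e-05]), 'position': array([0.13720291, 0.60907704, 0.22166184]), 'tool_rot': array([ 1.10669939e-01,  9.93856732e-01, -9.40684252e-04, -2.75941821e-04]), 'ft_force': array([ 0.37821089, -0.29396121,  0.51709731]), 'moment': array([-0.0016259 ,  0.02177851, -0.0326975 ]), 'grip_width': 0.08688128684183896}
```

View pics/t0.png

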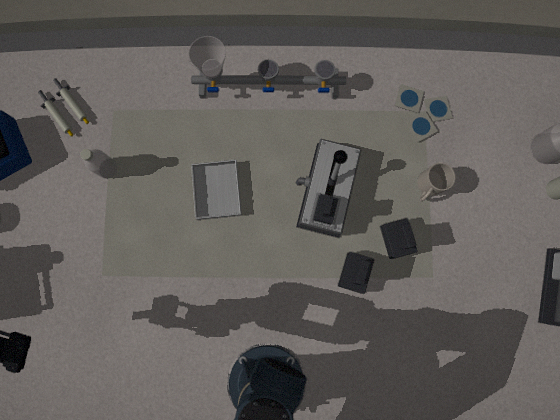

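View pics/s0.png

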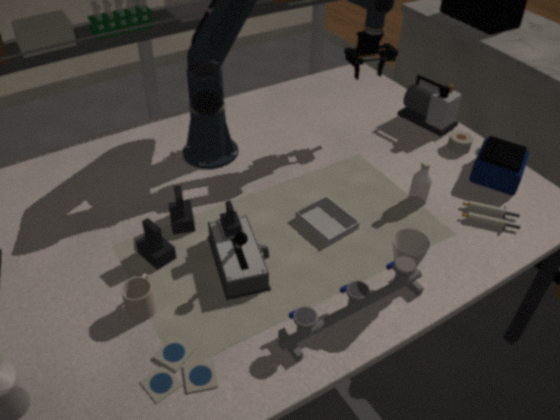

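The top view shows the selector at about (328,188), with the ball at (341,156) leaning away from the robot. The lock stands at (326,207) on the robot's side. The tray is at (217,190), the mug at (440,180), the bottle at (97,160), and two loose look-alike blocks are at (399,238) and (357,271).

```bash
python3 - <<'E'
from h import *
p,d=load('t0'); P,uv=cloud('top',d)
def rep(name,box,z0,z1):
    m=(uv[:,0]>=box[0])&(uv[:,0]<=box[2])&(uv[:,1]>=box[1])&(uv[:,1]<=box[3])&(P[:,2]>z0)&(P[:,2]<z1)
    q=P[m]
    if len(q)<4: print(name,len(q));return
    r=cv2.minAreaRect((q[:,:2]*1000).astype(np.float32)); print(name,len(q),'c',np.round(r[0],1),'sz',np.round(r[1],1),'ang',round(r[2],1),'z',np.round(np.percentile(q[:,2],[5,50,95]),3),'mean',np.round(q[:,:2].mean(0)*1000,1))
S=(285,130,365,242)
rep('seltop',S,.06,.082); rep('foot',(305,180,350,232),.095,.115); rep('plate',(305,180,350,232),.145,.18); rep('ball',(325,140,355,172),.13,.19)
rep('lever',(325,140,355,195),.09,.2)
T=(185,150,250,228); rep('trayall',T,.015,.05); rep('trayfloor',T,-.005,.012)
for n,b in(('A',(378,212,422,262)),('B',(335,245,380,298))):
    rep(n+'foot',b,.02,.06); rep(n+'top',b,.07,.16)
rep('mug',(415,155,465,205),.04,.12); rep('bottle',(75,140,120,180),.05,.2); rep('manif',(185,30,350,100),.03,.3)
# tray contour by brightness
E
python3 - <<'E'
from h import *
p,_=load('t0'); cv2.imwrite('pics/c0.png',cv2.convertScaleAbs(cv2.resize(p[130:300,180:380],None,fx=4,fy=3.5*4/3.5,interpolation=cv2.INTER_CUBIC)[:600],alpha=1.6))
E
```

```text
seltop 3037 c [ 544.4 -175.2] sz [120.5 252.2] ang 75.8 z [0.065 0.069 0.075] mean [ 545.9 -174.2]
foot 355 c [ 472.5 -156.2] sz [50.5 70.1] ang 75.2 z [0.1   0.104 0.108] mean [ 468.9 -153.9]
plate 119 c [ 472.3 -156.2] sz [16.  43.7] ang 75.0 z [0.153 0.158 0.163] mean [ 471.9 -155.7]
ball 173 c [ 599.5 -188.7] sz [33.6 33. ] ang 32.3 z [0.134 0.164 0.17 ] mean [ 596.7 -187.6]
lever 252 c [ 583.8 -188.3] sz [34.  67.9] ang 86.9 z [0.092 0.159 0.17 ] mean [ 587.4 -185.3]
trayall 407 c [539.3 148.5] sz [161.6 131.4] ang 6.3 z [0.017 0.027 0.032] mean [541.8 152. ]
trayfloor 4648 c [546.6 147.8] sz [234.8 194.3] ang 0.9 z [-0.003  0.001  0.006] mean [544.2 144.7]
Afoot 624 c [ 400.7 -368.9] sz [98.9 73.3] ang 14.5 z [0.029 0.049 0.054] mean [ 395.9 -356.5]
Atop 346 c [ 402.1 -368.9] sz [63.3 24. ] ang 13.9 z [0.076 0.125 0.131] mean [ 400.9 -364.7]
Bfoot 681 c [ 306.8 -246.3] sz [ 71.  102.6] ang 72.6 z [0.037 0.049 0.053] mean [ 306.3 -239.1]
Btop 310 c [ 306.3 -245. ] sz [24.7 63. ] ang 72.9 z [0.083 0.127 0.131] mean [ 306.2 -241.9]
mug 550 c [ 554.8 -477.7] sz [ 80.6 106.8] ang 83.6 z [0.044 0.072 0.091] mean [ 564.  -475.3]
bottle 582 c [603.9 473.9] sz [57.5 61.8] ang 66.6 z [0.06  0.108 0.16 ] mean [598.5 466.5]
manif 3401 c [868.7   1. ] sz [104.1 458.5] ang 0.1 z [0.037 0.105 0.193] mean [868.5  44. ]
```

View pics/c0.png

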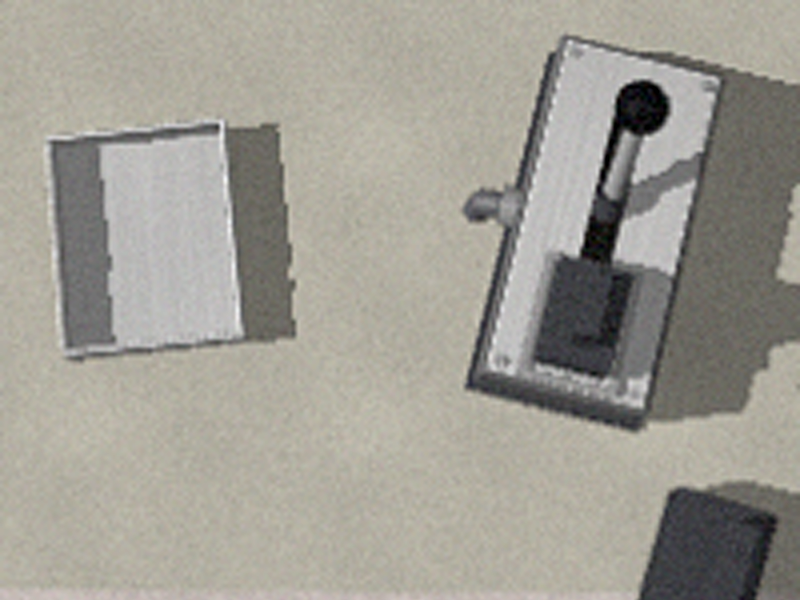

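Estimates: selector at (544,-175), yaw 75.2°, own +y = (-.967,.255). The lever is at about -0.54, with the ball near (599.5,-188.7,154). The lock is at (472.4,-156.2), and its foot measures 50x70, so it is the small one. The tray centre is at (539,148.5). The jaws are already almost along the hinge line, so I'll set out for a point above the ball.

Call:
{"method": "drive_tool", "body": {"series": [[-0.039, -0.042, -0.008, 0, 0, 0, 1], [-0.039, -0.042, -0.008, 0, 0, 0, 1], [-0.039, -0.042, -0.008, 0, 0, 0, 1], [-0.039, -0.042, 0, 0, 0, 0, 1], [-0.039, -0.042, 0, 0, 0, 0, 1]], "squeeze": 15}}

```text
time: 0.72
position: [0.2821, 0.3603, 0.2465]
tool_rot: [0.11, 0.994, 0.0, 0.0]
ft_force: [1.4, 0.3, -0.5]
grip_width: 0.0869
```

Call:
{"method": "drive_tool", "body": {"series": [[-0.039, -0.042, 0, 0, 0, 0, 1], [-0.039, -0.042, 0, 0, 0, 0, 1], [-0.039, -0.042, 0, 0, 0, 0, 1], [-0.039, -0.042, 0, 0, 0, 0, 1], [-0.039, -0.042, 0, 0, 0, 0, 1]]}}

```text
time: 1.35
position: [0.4261, 0.1124, 0.2465]
tool_rot: [0.111, 0.994, 0.0, 0.0]
ft_force: [1.0, 1.0, 0.2]
grip_width: 0.0871
```

Call:
{"method": "drive_tool", "body": {"series": [[-0.039, -0.042, 0, 0, 0, 0, 1], [-0.039, -0.042, 0, 0, 0, 0, 1], [-0.039, -0.042, 0, 0, 0, 0, 1], [-0.039, -0.042, 0, 0, 0, 0, 1], [0, 0, 0, 0, 0, 2.1, 1]]}}

```text
time: 1.98
position: [0.5429, -0.0879, 0.2461]
tool_rot: [0.132, 0.991, -0.001, 0.001]
ft_force: [-0.2, 0.7, 0.4]
grip_width: 0.087
```

Call:
{"method": "drive_tool", "body": {"series": [[-0.0405, -0.041, 0, 0, 0, 0, 1], [-0.0405, -0.041, 0, 0, 0, 0, 1], [0, 0, 0.05, 0, 0, 0, 1], [0, 0, 0.04, 0, 0, 0, 1], [0, 0, 0.02, 0, 0, 0, 1]]}}

```text
time: 2.6
position: [0.5956, -0.1818, 0.1335]
tool_rot: [0.129, 0.992, 0.001, -0.003]
ft_force: [0.5, -0.3, -0.3]
grip_width: 0.0868
```

Run:
```python
from h import *
p,_=snap('scene','s1'); o=robot.get_obs(); print(o['position'],o['ft_force'])
g=np.array(o['position'])+[0,0,.019]; q=proj('scene',[g])[0]; print(q, proj('scene',[[.5995,-.1887,.154]]))
u,v=map(int,q); c=p[max(v-80,0):v+80,max(u-100,0):u+100]; cv2.imwrite('pics/s1c.png',cv2.convertScaleAbs(cv2.resize(c,None,fx=3.5,fy=3.5,interpolation=cv2.INTER_CUBIC),alpha=1.7))
```

```text
[ 0.59461789 -0.18127672  0.13159389] [-0.23250439 -0.42420634 -1.42335183]
[242.27811241 236.77125684] [[240.65352598 237.96433905]]
```

View pics/s1c.png

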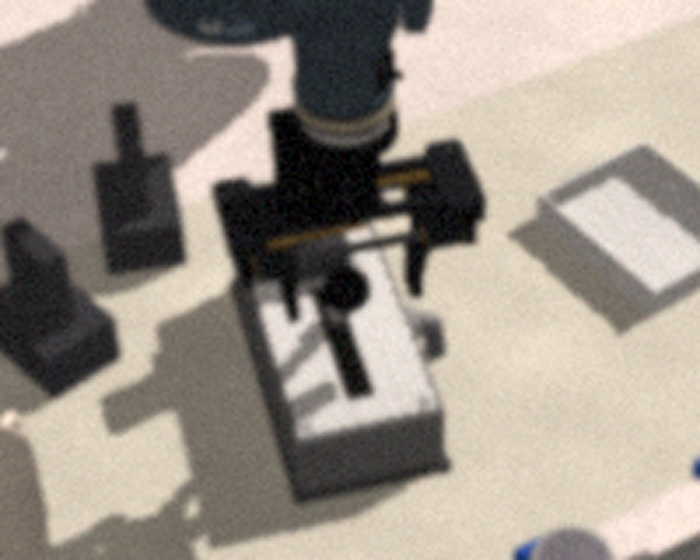

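The ball at crop (345,290) sits between the fingers. I'll shift a few millimetres and close.

Call:
{"method": "drive_tool", "body": {"series": [[-0.006, -0.006, -0.003, 0, 0, 0, 1], [0, 0, 0, 0, 0, 0, 0], [0, 0, 0, 0, 0, 0, 0], [0, 0, 0, 0, 0, 0, 0], [0, 0, 0, 0, 0, 0, 0]], "squeeze": 15}}

```text
time: 3.28
position: [0.6024, -0.1913, 0.14]
tool_rot: [0.129, 0.992, -0.0, 0.0]
ft_force: [0.9, -0.7, 0.2]
grip_width: 0.0549
```

Call:
{"method": "drive_tool", "body": {"series": [[0.003, 0.002, 0.004, 0, 0, 0, 0], [0, 0, 0, 0, 0, 0, 0], [0, 0, 0, 0, 0, 0, 0], [0, 0, 0, 0, 0, 0, 0], [0, 0, 0, 0, 0, 0, 0]]}}

```text
time: 3.9
position: [0.5989, -0.1887, 0.1349]
tool_rot: [0.129, 0.992, 0.0, -0.001]
ft_force: [-3.5, -2.9, -3.3]
grip_width: 0.0348
```

Call:
{"method": "drive_tool", "body": {"series": [[0.008, 0, -0.0044, 0, 0, 0, 0], [0.012, 0, -0.0049, 0, 0, 0, 0], [0.012, 0, -0.0034, 0, 0, 0, 0], [0.012, 0, -0.002, 0, 0, 0, 0], [0.007, 0, -0.0006, 0, 0, 0, 0]]}}

```text
time: 4.53
position: [0.5515, -0.1767, 0.1524]
tool_rot: [0.129, 0.992, -0.001, 0.003]
ft_force: [1.3, -5.8, -4.7]
grip_width: 0.0347
```

Call:
{"method": "drive_tool", "body": {"series": [[0, 0, 0, 0, 0, 0, 0], [0, 0, 0, 0, 0, 0, 0]]}}

```text
time: 4.78
position: [0.5507, -0.1765, 0.1525]
tool_rot: [0.129, 0.992, -0.001, 0.001]
ft_force: [-1.9, -5.0, -1.7]
grip_width: 0.0349
```

Run:
```python
from h import *
snap('top','t2'); snap('scene','s2'); o=robot.get_obs(); print(o['position'],o['ft_force'],o['grip_width'])
r=np.array(o['position'])[:2]-[.5444,-.1752]; print(r@[-.967,.2554], r@[.2554,.967])
for n,f in(('top','t2'),('scene','s2')):
    p,d=load(f); P,uv=cloud(n,d)
    c=P-[.5444,-.1752,0]; y=c[:,:2]@[-.967,.2554]; x=c[:,:2]@[.2554,.967]
    k=(abs(x)<.016)&(abs(y)<.04)&(c[:,2]>.145)&(c[:,2]<.185); print(n,k.sum(), y[k].min() if k.any() else '', y[k].max() if k.any() else '')
    k=(abs(x)<.012)&(abs(y)<.09)&(c[:,2]>.08)&(c[:,2]<.14); print('rod',k.sum(), np.median(y[k]) if k.any() else '')
u=proj('scene',[[.5444,-.1752,.17]])[0].astype(int); p,_=load('s2'); c=p[u[1]-60:u[1]+60,u[0]-80:u[0]+80]
cv2.imwrite('pics/s2c.png',cv2.convertScaleAbs(cv2.resize(c,None,fx=4.5,fy=4.5,interpolation=cv2.INTER_CUBIC),alpha=1.7))
```

```text
[ 0.55065924 -0.17646946  0.15250935] [-2.45946929 -5.64408638 -1.10798919] 0.03511382600778875
-0.006376901665140519 0.00037103961842266994
top 0  
rod 0 
scene 110 -0.029035589582342446 0.0015829800140296098
rod 131 -0.0068140203888112415
```

View pics/s2c.png

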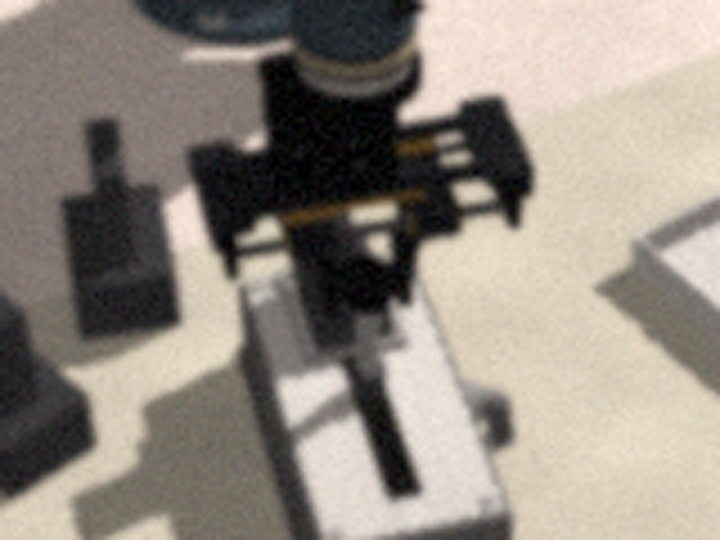

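Call:
{"method": "drive_tool", "body": {"series": [[0.0025, 0, -0.0002, 0, 0, 0, 0], [0.002, 0, 0, 0, 0, 0, 0], [0, 0, 0, 0, 0, 0, 0], [0, 0, 0, 0, 0, 0, 1], [0, 0, 0, 0, 0, 0, 1]]}}

```text
time: 5.5
position: [0.5464, -0.1735, 0.1521]
tool_rot: [0.129, 0.992, 0.001, 0.001]
ft_force: [-0.7, -0.3, 0.4]
grip_width: 0.0475
```

Call:
{"method": "drive_tool", "body": {"series": [[0, 0, 0, 0, 0, 0, 1], [0, 0, -0.02, 0, 0, 0, 1], [0, 0, -0.04, 0, 0, 0, 1], [0, 0, -0.05, 0, 0, 0, 1], [0.04, 0, 0, 0, 0, 0, 1]]}}

```text
time: 6.12
position: [0.5122, -0.1663, 0.2657]
tool_rot: [0.128, 0.992, -0.002, 0.006]
ft_force: [-1.2, -0.2, -1.0]
grip_width: 0.0861
```

Call:
{"method": "drive_tool", "body": {"series": [[0.04, 0, 0, 0, 0, 0, 1], [0.05, 0, 0, 0, 0, 0, 1], [0, 0, 0, 0, 0, 0, 1]]}}

```text
time: 6.5
position: [0.4166, -0.1385, 0.2607]
tool_rot: [0.129, 0.992, 0.001, -0.002]
ft_force: [0.5, -0.8, -0.8]
grip_width: 0.0871
```

```bash
cat > lev.py <<'E'
from h import *
import sys
C=np.array([.5444,-.1752,0])
def lev(f):
  o=robot.get_obs(); print(o['time'],o['position'],o['ft_force'],o['grip_width'])
  for n in('top','scene'):
    p,d=snap(n,f+n[0]); P,uv=cloud(n,d); c=P-C; y=c[:,:2]@[-.967,.2554]; x=c[:,:2]@[.2554,.967]
    k=(abs(x)<.024)&(abs(y)<.11)&(c[:,2]>.13)&(c[:,2]<.195)&((y<.045)|(len(sys.argv)>2)); 
    if k.sum()<20: print(n,'few');continue
    X=np.c_[x[k],y[k],c[k,2]]
    X=X[np.argsort(np.linalg.norm(X-np.median(X,0),axis=1))[:int(.8*k.sum())]]
    # sphere of known radius 18 mm, robust
    from scipy.optimize import least_squares
    s=least_squares(lambda v:np.linalg.norm(X-[v[0],110e-3*np.sin(v[1]),.06+.11*np.cos(v[1])],axis=1)-.018,[0,np.median(X[:,1])/.11],loss='soft_l1',f_scale=.002)
    print(n,k.sum(),'x',s.x[0],'q',s.x[1],'rms',np.sqrt(np.mean(s.fun**2)))
lev(sys.argv[1])
E
python3 lev.py 3
```

```text
6.5 [ 0.41657044 -0.13854514  0.26069041] [ 0.45161286 -0.78527209 -0.7704323 ] 0.08714304912385952
top few
scene 161 x -0.00023452525308291513 q -0.04399517283900072 rms 0.0020610051945373284
```

Call:
{"method": "drive_tool", "body": {"series": [[0.02, 0.055, 0, 0, 0, 0, 1], [0.02, 0.055, 0, 0, 0, 0, 1], [0.02, 0.055, 0, 0, 0, 0, 1], [0, 0.055, 0, 0, 0, 0, 1], [0, 0, 0, 0, 0, 0, 1]]}}

```text
time: 7.22
position: [0.421, 0.0902, 0.2615]
tool_rot: [0.125, 0.992, 0.001, 0.001]
ft_force: [0.6, -0.4, 0.8]
grip_width: 0.087
```

```bash
python3 lev.py 4
python3 - <<'E'
from h import *
from scipy.optimize import least_squares
C=np.array([.5444,-.1752,0])
for n,f in(('top','t0'),('scene','s0')):
    p,d=load(f); P,uv=cloud(n,d); c=P-C; y=c[:,:2]@[-.967,.2554]; x=c[:,:2]@[.2554,.967]
    k=(abs(x)<.024)&(y>-.1)&(y<0)&(c[:,2]>.13)&(c[:,2]<.195); X=np.c_[x[k],y[k],c[k,2]]
    s=least_squares(lambda v:np.linalg.norm(X-[v[0],110e-3*np.sin(v[1]),.06+.11*np.cos(v[1])],axis=1)-.018,[0,-.5],loss='soft_l1',f_scale=.002); print(n,s.x)
    # ball colour-mask centroids
for n,f in(('top','t0'),('scene','s0'),('top','4t'),('scene','4s')):
    p,_=load(f); q0=-.54 if '0' in f else -.03
    B=C+np.r_[np.array([-.967,.2554])*.11*np.sin(q0),.06+.11*np.cos(q0)]; u=proj(n,[B])[0]; a=np.round(u).astype(int)
    g=p.max(2)[a[1]-12:a[1]+13,a[0]-12:a[0]+13]; print(f,u,a); 
    m=(g<28).astype(np.uint8); nn,l,st,ce=cv2.connectedComponentsWithStats(m); j=1+st[1:,4].argmax(); print(st[j],ce[j]+a-12)
    dm=proj(n,[B+np.r_[np.array([-.967,.2554])*.005,0]])[0]-u; print('px per 5mm y',dm)
E
```

```text
7.225 [0.42098418 0.09018409 0.26146273] [ 0.58274244 -0.44977489  0.82294815] 0.08695900187940274
top 161 x 0.00038407286365308016 q -0.0693726843308896 rms 0.0017126580985132305
scene 161 x 0.000237649838670585 q -0.04229007672789828 rms 0.0020212682930987945
top [ 0.00066389 -0.56805138]
scene [ 0.00094064 -0.55312355]
t0 [340.4068019  157.37728503] [340 157]
[  3   6  16  19 148] [339.07432432 157.41891892]
px per 5mm y [-0.45110235  1.80453296]
s0 [240.26147229 237.90306278] [240 238]
[  0   0  19  20 221] [236.90950226 235.45248869]
px per 5mm y [-0.44002646 -1.27749854]
4t [336.42401731 175.38343485] [336 175]
[  5   0  14  19 170] [335.8        172.17058824]
px per 5mm y [-0.46746756  1.86228321]
4s [235.47991051 220.41791531] [235 220]
[  0   2  19  23 303] [230.63366337 221.44224422]
px per 5mm y [-0.41779796 -1.20698948]
```

The lever sits at about -0.05, roughly 5 mm short of off. I'll go back, regrip the ball and bring it the rest of the way.

Call:
{"method": "drive_tool", "body": {"series": [[-0.038, -0.045, 0, 0, 0, 0, 1], [-0.038, -0.045, 0, 0, 0, 0, 1], [-0.038, -0.045, 0, 0, 0, 0, 1], [-0.038, -0.045, 0, 0, 0, 0, 1], [-0.038, -0.045, 0, 0, 0, 0, 1]]}}

```text
time: 7.95
position: [0.5451, -0.1837, 0.2609]
tool_rot: [0.131, 0.991, -0.0, 0.0]
ft_force: [0.6, 0.0, 0.9]
grip_width: 0.0874
```

Call:
{"method": "drive_tool", "body": {"series": [[0, 0, 0, 0, 0, 0, 1], [0, 0, 0, 0, 0, 0, 1]]}}

```text
time: 8.2
position: [0.544, -0.1807, 0.2604]
tool_rot: [0.13, 0.991, 0.0, -0.001]
ft_force: [-0.0, -0.3, -0.8]
grip_width: 0.0872
```

Call:
{"method": "drive_tool", "body": {"series": [[-0.0043, 0.0054, 0, 0, 0, 0, 1], [0, 0, 0.05, 0, 0, 0, 1], [0, 0, 0.04, 0, 0, 0, 1], [0, 0, 0.02, 0, 0, 0, 0.6], [0, 0, 0, 0, 0, 0, 0.6]]}}

```text
time: 8.82
position: [0.5494, -0.1732, 0.1498]
tool_rot: [0.128, 0.992, 0.001, -0.002]
ft_force: [0.4, 1.1, -0.1]
grip_width: 0.0739
```

Call:
{"method": "drive_tool", "body": {"series": [[0, 0, 0, 0, 0, 0, 0.5], [0, 0, 0, 0, 0, 0, 0.5]]}}

```text
time: 9.07
position: [0.5515, -0.1753, 0.1525]
tool_rot: [0.129, 0.992, -0.001, 0.001]
ft_force: [-0.4, 0.9, 0.5]
grip_width: 0.055
```

Call:
{"method": "drive_tool", "body": {"series": [[0.001, -0.001, 0.001, 0, 0, 0, 0], [0, 0, 0, 0, 0, 0, 0], [0, 0, 0, 0, 0, 0, 0], [0, 0, 0, 0, 0, 0, 0], [0, 0, 0, 0, 0, 0, 0]]}}

```text
time: 9.7
position: [0.5493, -0.1762, 0.1504]
tool_rot: [0.129, 0.992, -0.0, 0.0]
ft_force: [-2.1, -1.4, 3.9]
grip_width: 0.0348
```

Call:
{"method": "drive_tool", "body": {"series": [[0.0025, 0, 0, 0, 0, 0, 0], [0.0025, 0, 0, 0, 0, 0, 0], [0, 0, 0, 0, 0, 0, 0], [0, 0, 0, 0, 0, 0, 0]]}}

```text
time: 10.2
position: [0.5453, -0.1752, 0.1506]
tool_rot: [0.129, 0.992, -0.001, 0.001]
ft_force: [1.7, -2.5, 5.0]
grip_width: 0.0346
```

Call:
{"method": "drive_tool", "body": {"series": [[0, 0, 0, 0, 0, 0, 1], [0, 0, 0, 0, 0, 0, 1], [0, 0, 0, 0, 0, 0, 1], [0, 0, -0.03, 0, 0, 0, 1], [0, 0, -0.05, 0, 0, 0, 1]]}}

```text
time: 10.82
position: [0.5425, -0.1734, 0.2284]
tool_rot: [0.129, 0.992, 0.001, -0.003]
ft_force: [0.4, -0.4, 0.0]
grip_width: 0.0767
```

Call:
{"method": "drive_tool", "body": {"series": [[0.02, 0.02, -0.03, 0, 0, 0, 1], [0.02, 0.055, 0, 0, 0, 0, 1], [0.02, 0.055, 0, 0, 0, 0, 1], [0.02, 0.055, 0, 0, 0, 0, 1], [0, 0, 0, 0, 0, 0, 1]]}}

```text
time: 11.45
position: [0.5124, 0.0288, 0.2596]
tool_rot: [0.126, 0.992, 0.001, -0.002]
ft_force: [-0.2, 0.3, 0.3]
grip_width: 0.0872
```

```bash
python3 lev.py 5
python3 - <<'E'
from h import *
p,d=load('5t'); P,uv=cloud('top',d)
for z0,z1 in((.095,.115),(.145,.18)):
    k=(abs(P[:,0]-.472)<.07)&(abs(P[:,1]+.156)<.06)&(P[:,2]>z0)&(P[:,2]<z1)
    print(cv2.minAreaRect((P[k,:2]*1000).astype(np.float32)))
E
```

```text
11.45 [0.5123802  0.02875012 0.25961351] [-0.19775484  0.30514655  0.28703858] 0.08723870654314547
top 159 x 0.00020149617645687405 q -0.02894586617279718 rms 0.001624506663304323
scene 164 x -0.0001827244797121183 q -0.003966138328748864 rms 0.0020379416292928836
((489.7449035644531, -160.83721923828125), (50.50641632080078, 105.90260314941406), 75.81549072265625)
((500.155029296875, -159.87161254882812), (31.867504119873047, 98.96449279785156), 69.08690643310547)
```

The lever reads -0.03 (top) and -0.004 (scene), so it is at off. Next is the block.

Call:
{"method": "drive_tool", "body": {"series": [[-0.002, -0.05, 0, 0, 0, 0, 1], [-0.002, -0.05, 0, 0, 0, 0, 1], [-0.002, -0.05, 0, 0, 0, 0, 1], [-0.002, -0.039, 0, 0, 0, 0, 1], [0, 0, 0, 0, 0, 0, 1]]}}

```text
time: 12.18
position: [0.4733, -0.1643, 0.2598]
tool_rot: [0.132, 0.991, -0.0, 0.0]
ft_force: [0.6, 0.3, 0.1]
grip_width: 0.0872
```

Call:
{"method": "drive_tool", "body": {"series": [[0, 0, 0, 0, 0, 0, 1], [0, 0, 0, 0, 0, 0, 1]]}}

```text
time: 12.42
position: [0.4738, -0.1594, 0.2599]
tool_rot: [0.129, 0.992, 0.0, -0.0]
ft_force: [0.9, 0.0, -0.0]
grip_width: 0.087
```

Call:
{"method": "drive_tool", "body": {"series": [[0.003, 0.0027, 0, 0, 0, 0, 1], [0, 0, 0.05, 0, 0, 0, 1], [0, 0, 0.05, 0, 0, 0, 1], [0, 0, 0.03, 0, 0, 0, 0.6], [0, 0, 0.007, 0, 0, 0, 0.6]]}}

```text
time: 13.05
position: [0.4705, -0.1552, 0.1214]
tool_rot: [0.128, 0.992, 0.001, -0.002]
ft_force: [0.0, 0.3, 0.3]
grip_width: 0.0744
```

Call:
{"method": "drive_tool", "body": {"series": [[0, 0, 0, 0, 0, 0, 0.4], [0, 0, 0, 0, 0, 0, 0.4], [0, 0, 0, 0, 0, 0, 0.4]]}}

```text
time: 13.42
position: [0.4725, -0.1571, 0.1243]
tool_rot: [0.129, 0.992, -0.001, 0.001]
ft_force: [0.7, -0.9, -1.1]
grip_width: 0.0448
```

Call:
{"method": "drive_tool", "body": {"series": [[0, 0.001, 0.003, 0, 0, 0, 0], [0, 0, 0, 0, 0, 0, 0], [0, 0, 0, 0, 0, 0, 0], [0, 0, 0, 0, 0, 0, 0], [0, 0, 0, 0, 0, 0, 0]], "squeeze": 40}}

```text
time: 14.05
position: [0.4719, -0.1558, 0.12]
tool_rot: [0.129, 0.992, -0.0, -0.0]
ft_force: [-1.4, -0.2, -0.1]
grip_width: 0.0157
```

Call:
{"method": "drive_tool", "body": {"series": [[0, 0, -0.01, 0, 0, 0, 0], [0, 0, -0.01, 0, 0, 0, 0], [0, 0, -0.01, 0, 0, 0, 0], [0, 0, 0, 0, 0, 0, 0]]}}

```text
time: 14.55
position: [0.4726, -0.1561, 0.1512]
tool_rot: [0.129, 0.992, -0.001, 0.001]
ft_force: [0.1, -0.3, -3.4]
grip_width: 0.016
```

Call:
{"method": "drive_tool", "body": {"series": [[0, 0, -0.025, 0, 0, 0, 0], [0, 0, -0.03, 0, 0, 0, 0], [0, 0.02, -0.02, 0, 0, 0, 0], [0.002, 0.04, 0, 0, 0, 0, 0], [0.002, 0.045, 0, 0, 0, 0, 0]]}}

```text
time: 15.18
position: [0.495, -0.0526, 0.2253]
tool_rot: [0.13, 0.992, -0.0, 0.0]
ft_force: [1.2, -0.7, -2.9]
grip_width: 0.0156
```

Call:
{"method": "drive_tool", "body": {"series": [[0.002, 0.05, 0, 0, 0, 0, 0], [0.002, 0.05, 0, 0, 0, 0, 0], [0.002, 0.05, 0, 0, 0, 0, 0], [0.002, 0.04, 0, 0, 0, 0, 0], [0.002, 0.016, 0, 0, 0, 0, 0]]}}

```text
time: 15.8
position: [0.5376, 0.1506, 0.2247]
tool_rot: [0.128, 0.992, 0.0, -0.0]
ft_force: [-0.3, -1.6, -1.4]
grip_width: 0.0157
```

Call:
{"method": "drive_tool", "body": {"series": [[0, 0, 0, 0, 0, 0, 0], [0, 0, 0, 0, 0, 0, 0], [0, 0, 0, 0, 0, 0, 0]]}}

```text
time: 16.18
position: [0.5377, 0.1471, 0.225]
tool_rot: [0.13, 0.992, -0.0, -0.0]
ft_force: [-0.1, 0.6, -3.0]
grip_width: 0.0158
```

Run:
```python
from h import *
p,d=snap('scene','s6'); o=robot.get_obs(); print(o['position'],o['grip_width'],o['ft_force'])
a=np.round(proj('scene',[o['position']])[0]).astype(int)
c=p[a[1]-65:a[1]+85,a[0]-130:a[0]+70]; cv2.imwrite('pics/s6c.png',cv2.convertScaleAbs(cv2.resize(c,None,fx=3.8,fy=3.8,interpolation=cv2.INTER_CUBIC),alpha=1.7))
```

```text
[0.53780353 0.14725061 0.22505447] 0.015617861023729798 [-0.55580781  0.65131109 -2.84793195]
```

View pics/s6c.png

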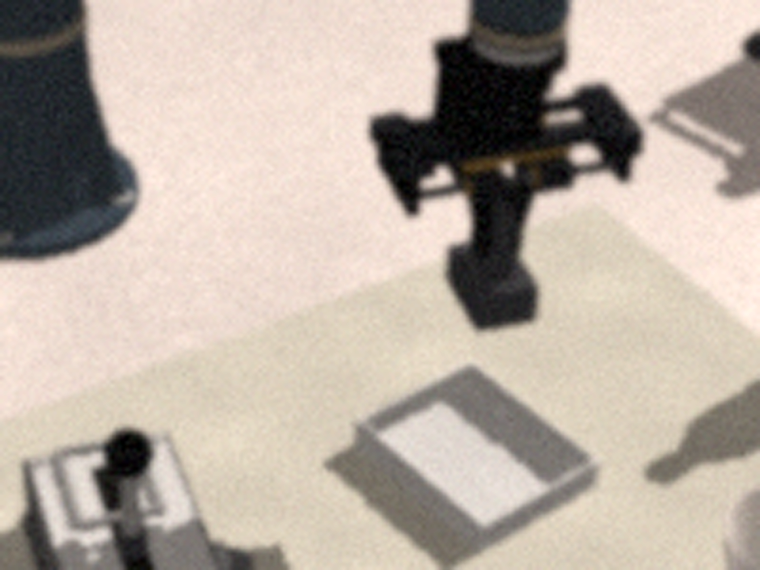

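The block hangs straight in the grip at crop (490,285), above the tray. The selector's rim is empty and the lever is upright. I'll lower it now.

Call:
{"method": "drive_tool", "body": {"series": [[0, 0, 0.045, 0, 0, 0, 0], [0, 0, 0.045, 0, 0, 0, 0], [0, 0, 0.045, 0, 0, 0, 0], [0, 0, 0.024, 0, 0, 0, 0], [0, 0, 0, 0, 0, 0, 0]]}}

```text
time: 16.85
position: [0.5366, 0.1476, 0.0643]
tool_rot: [0.129, 0.992, -0.001, -0.002]
ft_force: [-0.3, 0.2, -2.1]
grip_width: 0.0155
```

Call:
{"method": "drive_tool", "body": {"series": [[0, 0, 0.003, 0, 0, 0, 0], [0, 0, 0.003, 0, 0, 0, 0], [0, 0, 0.002, 0, 0, 0, 0], [0, 0, 0, 0, 0, 0, 0]]}}

```text
time: 17.35
position: [0.538, 0.1486, 0.0584]
tool_rot: [0.129, 0.992, 0.0, 0.0]
ft_force: [0.2, 0.1, -2.5]
grip_width: 0.0158
```

Call:
{"method": "drive_tool", "body": {"series": [[0, 0, 0.0015, 0, 0, 0, 0], [0, 0, 0.0015, 0, 0, 0, 0], [0, 0, 0.001, 0, 0, 0, 0], [0, 0, 0, 0, 0, 0, 0]]}}

```text
time: 17.85
position: [0.5379, 0.1485, 0.054]
tool_rot: [0.129, 0.992, -0.0, -0.0]
ft_force: [-0.7, -0.0, -1.8]
grip_width: 0.016
```

Call:
{"method": "drive_tool", "body": {"series": [[0, 0, 0.001, 0, 0, 0, 0], [0, 0, 0.001, 0, 0, 0, 0], [0, 0, 0, 0, 0, 0, 0]]}}

```text
time: 18.23
position: [0.5379, 0.1485, 0.054]
tool_rot: [0.129, 0.992, -0.0, 0.0]
ft_force: [-3.6, 0.0, 12.0]
grip_width: 0.016
```

The block is down, with 12 N contact. I'll ease off, release and rise, then wait out the three seconds.

Call:
{"method": "drive_tool", "body": {"series": [[0, 0, -0.0015, 0, 0, 0, 0], [0, 0, 0, 0, 0, 0, 0.4], [0, 0, 0, 0, 0, 0, 0.7], [0, 0, 0, 0, 0, 0, 0.7], [0, 0, 0, 0, 0, 0, 0.7]], "squeeze": 15}}

```text
time: 18.85
position: [0.5378, 0.1485, 0.0534]
tool_rot: [0.129, 0.992, -0.0, -0.0]
ft_force: [-0.8, -0.1, 0.0]
grip_width: 0.0482
```

Call:
{"method": "drive_tool", "body": {"series": [[0, 0, -0.02, 0, 0, 0, 0.8], [0, 0, -0.04, 0, 0, 0, 1], [0, 0, -0.05, 0, 0, 0, 1], [0, 0, -0.05, 0, 0, 0, 1], [0, 0, -0.045, 0, 0, 0, 1]]}}

```text
time: 19.48
position: [0.5378, 0.1485, 0.2604]
tool_rot: [0.129, 0.992, 0.0, 0.0]
ft_force: [0.6, -0.6, -0.2]
grip_width: 0.086
```

Call:
{"method": "drive_tool", "body": {"series": [[0.04, 0, 0, 0, 0, 0, 1], [0.05, 0, 0, 0, 0, 0, 1], [0.05, 0, 0, 0, 0, 0, 1], [0, 0, 0, 0, 0, 0, 1], [0, 0, 0, 0, 0, 0, 1]]}}

```text
time: 20.1
position: [0.4035, 0.1844, 0.259]
tool_rot: [0.129, 0.992, 0.0, 0.001]
ft_force: [1.8, -0.0, -0.9]
grip_width: 0.0869
```

```bash
python3 lev.py 7
python3 - <<'E'
from h import *
p,d=load('7t'); P,uv=cloud('top',d)
for z0,z1 in((.03,.05),(.08,.11)):
    k=(abs(P[:,0]-.538)<.06)&(abs(P[:,1]-.1485)<.05)&(P[:,2]>z0)&(P[:,2]<z1)
    print(k.sum(),cv2.minAreaRect((P[k,:2]*1000).astype(np.float32)),np.median(P[k,2]))
p,_=load('7s'); cv2.imwrite('pics/7sc.png',cv2.convertScaleAbs(cv2.resize(p[150:310,180:400],None,fx=3.6,fy=3.6,interpolation=cv2.INTER_CUBIC),alpha=1.7))
E
```

```text
20.1 [0.40349343 0.18444554 0.25901007] [ 1.78028349 -0.00667637 -0.8576152 ] 0.08691965603332831
top 159 x 0.0003073276079374021 q -0.03183889999003933 rms 0.0016080041964603468
scene 165 x 0.00015491250066408714 q -0.008611090055459847 rms 0.0021837504922843603
298 ((538.2910766601562, 148.737060546875), (50.606693267822266, 71.04893493652344), 75.75385284423828) 0.03804620101084753
107 ((538.0855712890625, 149.00637817382812), (16.40277099609375, 43.422454833984375), 75.92906188964844) 0.0916386297301163
```

View pics/7sc.png

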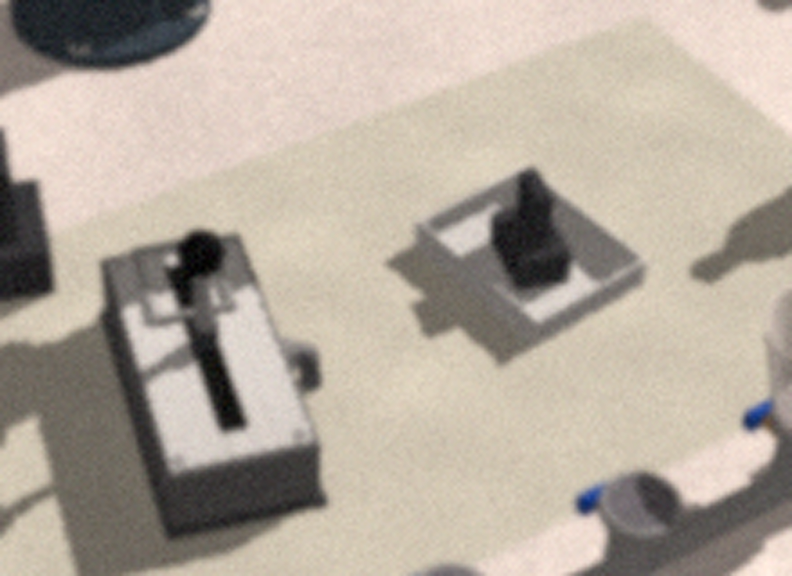

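The block stands upright in the tray at crop (530,240), measured at (538,149) with its plate top at about 0.094. The lever is still at off. I'll return slowly above the ball, and the three seconds will pass on the way.

Call:
{"method": "drive_tool", "body": {"series": [[-0.0288, -0.039, 0, 0, 0, 0, 1], [-0.0288, -0.039, 0, 0, 0, 0, 1], [-0.0288, -0.039, 0, 0, 0, 0, 1], [-0.0288, -0.039, 0, 0, 0, 0, 1], [-0.0288, -0.039, 0, 0, 0, 0, 1]]}}

```text
time: 20.82
position: [0.4935, -0.0436, 0.2584]
tool_rot: [0.13, 0.992, 0.0, 0.0]
ft_force: [0.8, -0.3, -0.1]
grip_width: 0.0872
```

Call:
{"method": "drive_tool", "body": {"series": [[-0.0288, -0.039, 0, 0, 0, 0, 1], [-0.0288, -0.039, 0, 0, 0, 0, 1], [-0.0288, -0.039, 0, 0, 0, 0, 1], [0, 0, 0, 0, 0, 0, 1], [0, 0, 0, 0, 0, 0, 1]]}}

```text
time: 21.45
position: [0.5454, -0.1766, 0.2578]
tool_rot: [0.13, 0.992, 0.0, -0.001]
ft_force: [-0.9, 0.6, 0.6]
grip_width: 0.0871
```

Call:
{"method": "drive_tool", "body": {"series": [[0, 0, 0, 0, 0, 0, 1], [0, 0, 0, 0, 0, 0, 1], [0, 0, 0, 0, 0, 0, 1], [0, 0, 0, 0, 0, 0, 1], [0, 0, 0, 0, 0, 0, 1]]}}

```text
time: 22.08
position: [0.5455, -0.1761, 0.2586]
tool_rot: [0.129, 0.992, -0.0, 0.0]
ft_force: [-0.7, 0.6, -0.4]
grip_width: 0.0872
```

Call:
{"method": "drive_tool", "body": {"series": [[0, 0, 0, 0, 0, 0, 1], [0, 0, 0, 0, 0, 0, 1], [0, 0, 0, 0, 0, 0, 1], [0, 0, 0, 0, 0, 0, 1], [0, 0, 0, 0, 0, 0, 1]]}}

```text
time: 22.7
position: [0.5455, -0.1763, 0.2585]
tool_rot: [0.129, 0.992, -0.0, 0.0]
ft_force: [-0.2, 0.2, -0.3]
grip_width: 0.087
```

Call:
{"method": "drive_tool", "body": {"series": [[0, 0.001, 0.03, 0, 0, 0, 1], [0, 0, 0.045, 0, 0, 0, 1], [0, 0, 0.033, 0, 0, 0, 1], [0, 0, 0, 0, 0, 0, 0.5], [0, 0, 0, 0, 0, 0, 0.5]]}}

```text
time: 23.32
position: [0.5467, -0.1758, 0.1516]
tool_rot: [0.129, 0.992, -0.0, 0.001]
ft_force: [-0.6, -0.5, 0.3]
grip_width: 0.0744
```

Call:
{"method": "drive_tool", "body": {"series": [[0, 0, 0, 0, 0, 0, 0], [0, 0, 0, 0, 0, 0, 0], [0, 0, 0, 0, 0, 0, 0], [0, 0, 0, 0, 0, 0, 0], [0, 0, 0, 0, 0, 0, 0]], "squeeze": 20}}

```text
time: 23.95
position: [0.5459, -0.1754, 0.1509]
tool_rot: [0.129, 0.992, -0.0, 0.0]
ft_force: [0.3, 0.1, 2.0]
grip_width: 0.0349
```

Call:
{"method": "drive_tool", "body": {"series": [[0.013, 0, 0.0007, 0, 0, 0, 0], [0.012, 0, 0.002, 0, 0, 0, 0], [0.012, 0, 0.0034, 0, 0, 0, 0], [0.012, 0, 0.0049, 0, 0, 0, 0], [0.012, 0, 0.0068, 0, 0, 0, 0]]}}

```text
time: 24.58
position: [0.4856, -0.16, 0.1328]
tool_rot: [0.129, 0.992, -0.001, -0.0]
ft_force: [1.0, -3.2, 2.0]
grip_width: 0.035
```

Call:
{"method": "drive_tool", "body": {"series": [[0.008, 0, 0.0057, 0, 0, 0, 0], [0.005, 0, 0.0042, 0, 0, 0, 0], [0, 0, 0, 0, 0, 0, 0], [0, 0, 0, 0, 0, 0, 0]]}}

```text
time: 25.08
position: [0.472, -0.1565, 0.1219]
tool_rot: [0.128, 0.992, -0.0, -0.002]
ft_force: [-2.6, -5.4, 1.3]
grip_width: 0.0344
```

Call:
{"method": "drive_tool", "body": {"series": [[0.0015, 0, 0.0013, 0, 0, 0, 0], [0.0015, 0, 0.0013, 0, 0, 0, 0], [0.0008, 0, 0.0006, 0, 0, 0, 0], [0, 0, 0, 0, 0, 0, 0], [0, 0, 0, 0, 0, 0, 0]]}}

```text
time: 25.7
position: [0.4718, -0.1566, 0.1213]
tool_rot: [0.129, 0.992, -0.001, 0.002]
ft_force: [0.2, -3.7, 16.4]
grip_width: 0.0344
```

The TCP stopped while the force rose to 16 N, so the lever is at its stop. I'll release and back away.

Call:
{"method": "drive_tool", "body": {"series": [[0, 0, 0, 0, 0, 0, 1], [0, 0, 0, 0, 0, 0, 1], [0, 0, 0, 0, 0, 0, 1], [0, 0, 0, 0, 0, 0, 1], [0, 0, -0.02, 0, 0, 0, 1]]}}

```text
time: 26.32
position: [0.4692, -0.1545, 0.1384]
tool_rot: [0.129, 0.992, 0.001, -0.002]
ft_force: [-0.4, 0.6, 0.5]
grip_width: 0.0766
```

Call:
{"method": "drive_tool", "body": {"series": [[0, 0, -0.05, 0, 0, 0, 1], [0, 0, -0.05, 0, 0, 0, 1], [0, 0.04, -0.03, 0, 0, 0, 1], [0, 0.05, 0, 0, 0, 0, 1], [0, 0.05, 0, 0, 0, 0, 1]]}}

```text
time: 26.95
position: [0.5065, -0.0187, 0.2701]
tool_rot: [0.129, 0.992, 0.0, 0.0]
ft_force: [-0.2, 0.7, 0.1]
grip_width: 0.0874
```

Call:
{"method": "drive_tool", "body": {"series": [[0, 0.03, 0, 0, 0, 0, 1], [0, 0, 0, 0, 0, 0, 1], [0, 0, 0, 0, 0, 0, 1]]}}

```text
time: 27.32
position: [0.5136, 0.0086, 0.2693]
tool_rot: [0.129, 0.992, -0.0, -0.0]
ft_force: [0.2, -0.0, -0.6]
grip_width: 0.087
```

```bash
python3 lev.py 8 all
python3 - <<'E'
from h import *
p,_=load('8s'); cv2.imwrite('pics/8sc.png',cv2.convertScaleAbs(cv2.resize(p[140:340,100:460],None,fx=2.2,fy=2.2,interpolation=cv2.INTER_CUBIC),alpha=1.7))
E
```

```text
27.325 [0.51363657 0.00861782 0.26933021] [ 0.15389549 -0.03876908 -0.63407159] 0.08699901399795353
top 151 x -0.00017956267061212264 q 0.7282456495639992 rms 0.0016256010313394033
scene 129 x -0.0028477415533920514 q 0.4871053682472445 rms 0.005071073198101994
```

View pics/8sc.png

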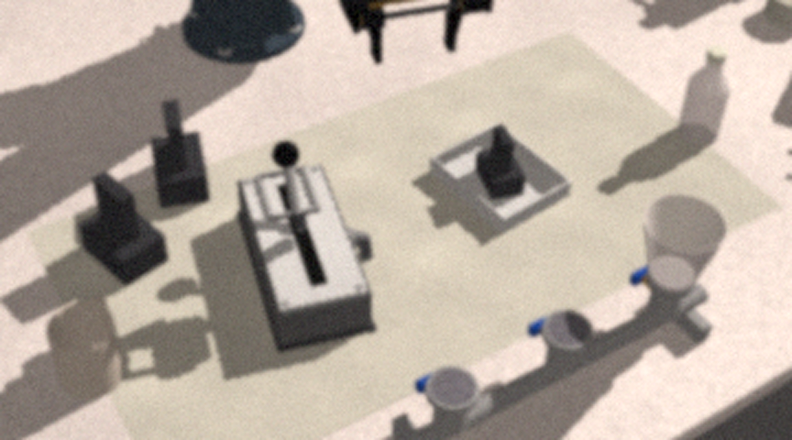

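The lever leans fully to the side where the block was (ball at (285,155)). The block stands in the tray at (500,165), and the bottle and mug are untouched. Handing in.

```bash
python3 -c "
from rig import robot
print(robot.hand_in())"
```

```text
the job is handed in; nothing more can be done
None
```

The changeover is done and handed in at about 27 s of the 69 s allowed, with no verdict shown.

- **Lever to off:** My first move stopped about 0.05 rad short of upright, so I regripped the ball and corrected it. It then read -0.03 (top camera) and -0.004 (scene camera), and about the same after the block was moved.
- **Lock block:** I lifted it out of the rim and set it in the tray. The top camera found it upright near the tray centre, with its foot level on the tray floor.
- **Wait and swing:** I released the block at about 18.5 s and did not touch the lever again until about 23.5 s. I then swung it over until it met the stop, where the force rose to about 16 N and the tool no longer moved.

**Last checks:**
- The top camera measured the lever at +0.728, against a stop at +0.72.
- The scene-camera fit disagreed, giving 0.49 with a poor residual of 5 mm. I discounted it because the top camera, the stop contact and the picture all agree.
- The last picture showed the block standing in the tray, the bottle and mug standing where they were, and the gripper open and clear of everything.

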